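Clear the pile of cue tip tools onto their own pads

TASK

Put the four tip repair tools back, each standing upright in the middle of its own ringed pad: the blue chalk on the blue ring, the brass shaper on the yellow ring, the black ebony burnishing block on the black ring and the red-topped chrome sander on the red ring. Three of them are piled on the steel plate and the sander has been left on another tool's pad. Do not tip any tool over, and leave the steel dish of tips and the ferrule block where they are.

Things in the scene. Friction and masses are not known exactly. Their poses are not given: they have to be found in the camera images.
- chalk_center (a point): Blue round chalk, lighter blue on top: a round upright solid, 32 mm across and 34 mm high, about 35 g, flat top and bottom. The point is its centre, half-way up; its z axis is its own upright axis. At the start it is the top of the pile: it stands on the brass shaper.
- shaper_center (a point): Brass tip shaper with knurled bands: a round upright solid, 48 mm across and 36 mm high, about 280 g, flat top and bottom. The point is its centre, half-way up; its z axis is its own upright axis. At the start it is the middle of the pile: it stands on the ebony block, with the chalk on it.
- ebony_center (a point): Black ebony burnishing block: a round upright solid, 64 mm across and 30 mm high, about 110 g, flat top and bottom. The point is its centre, half-way up; its z axis is its own upright axis. At the start it is the bottom of the pile: it stands on a fixed flat steel plate 92 mm across and 6 mm thick.
- sander_center (a point): Ferrule sander, chrome below and red on top: a round upright solid, 44 mm across and 40 mm high, about 180 g, flat top and bottom. The point is its centre, half-way up; its z axis is its own upright axis. At the start it stands on the blue, yellow or black ringed pad, never on its own.
- pad_blue: Fixed flat wooden disc, 90 mm across, 6 mm thick, with a blue ring 10 mm wide round its rim and a plain brown centre: the place of the chalk. Origin at the centre of its underside, on the worktop. z up; its yaw means nothing.
- pad_yellow: Fixed flat wooden disc, 90 mm across, 6 mm thick, with a yellow ring 10 mm wide round its rim and a plain brown centre: the place of the brass shaper. Origin at the centre of its underside, on the worktop. z up; its yaw means nothing.
- pad_black: Fixed flat wooden disc, 90 mm across, 6 mm thick, with a black ring 10 mm wide round its rim and a plain brown centre: the place of the ebony block. Origin at the centre of its underside, on the worktop. z up; its yaw means nothing.
- pad_red: Fixed flat wooden disc, 90 mm across, 6 mm thick, with a red ring 10 mm wide round its rim and a plain brown centre: the place of the sander. Origin at the centre of its underside, on the worktop. z up; its yaw means nothing.
- tip_dish_center (a point): Bystander, loose: small round steel dish, 68 mm across, 16 mm high, with a stack of three tan layered cue tips in it reaching 24 mm. The point is on its axis, 12 mm above the worktop.
- ferrule_block_center (a point): Bystander, loose: dark wooden block 50 x 30 mm (x, y), 18 mm high, with a row of three white ferrules on it reaching 28 mm. The point is at its middle, 14 mm above the worktop.

How it is judged:
By the outcome, as a careful person would: the job done as asked, in the order asked, and still so for the second after the job is handed in, with the robot touching nothing.
It also fails if it takes over 122 s, if anything falls off the work surface, if the arm or the gripper's body presses on something with over 40 N, if the wrist force passes 120 N, or if a joint passes its speed limit or range.

ROBOT

A 6-joint arm with a two-finger parallel gripper is mounted at the origin on the work surface. World frame = base frame: x ahead of the robot, y to its left, z up, the work surface at z = 0. Lengths are in m, angles in rad, forces in N, time in s.
With the tool pointing down it reaches from about 0.275 to 0.75 m from the base axis. Payload 10.2 kg.
Tool frame: the origin (TCP) lies at the very end of the fingers, on their centre line; the grasp point (between the pads) lies 19 mm behind it (pinch_z is the distance from the TCP to the grasp point, in m); z points along the fingers, y is the direction in which the jaws open and shut (so a half turn about z gives the same grasp; the last joint's range is limited). The gripper opens to 85 mm and grips with 20 to 120 N. Pads are 22 mm wide; open, the fingers measure 114 mm over their backs; the gripper's body (76 mm by 85 mm) begins 54 mm behind the grasp point. The pads swing forward as they close: fully open they stand 13 mm farther back than shut.
Start: joints at [-1.467, 0.313, 1.498, -0, 1.331, -0.223], TCP at [0.169, -0.497, 0.205] pointing down, gripper open.
Joint ranges: [-2.94, 2.94], [-0.97, 2.17], [0.19, 2.56], [-1.23, 4.37], [0.02, 3.11], [-2.88, 2.88]. Speed limits (rad/s): [2.39, 2.39, 3.01, 3.14, 3.14, 3.14].

INTERFACE

Orientations are given as a 3x3 rotation matrix whose columns are the frame's x, y, z axes.
In Python, from cell import get_state, read_camera, camera_model, close_job, spot_in, pinch_z gives the robot as it stands. The module is installed in compiled form; this text tells all that it offers.
- The arm moves only by the shell command python3 -m crank 'ROWS' [FORCE]. ROWS is JSON, one flat list of numbers, 7 for each row, row after row: the shift along the tool's x, y, z in mm, then the turn, a rotation vector about the tool's x, y, z in degrees, then the opening, from -1 (shut) to 1 (fully open). In form: [x, y, z, ax, ay, az, gripper, x, y, z, ax, ay, az, gripper, ...]. A call has 1 to 12 rows; each row shifts and turns the commanded pose from where the row before left it, along the tool's axes as they then stand; what a row does not reach is not made up. A row lasts 1/10 s, in which the tool goes at most 50 mm and 8.59 degrees, less where a joint would pass 70% of its speed; a pose out of reach is approached as far as the arm can. A call is refused whole if a number of a shift passes 50 or a number of a turn 8.59, either way. A call with a gripper value outside its range is refused whole. The fingers move at their own pace and stop on an object; FORCE is the grip in N (left out, the last holds). Time passes only in rows, so rows that do not move let the fingers close. It gives the time, the measured TCP pose, the force and the opening at its end, in the units of the state.
- get_state(): the state, without advancing time (a new reading comes with each control period).
- read_camera(name): name is "scene" or "top"; returns the picture (480x640x3 uint8, blue, green, red); there is no depth.
- camera_model(name): a dict with "fx", "fy", "cx", "cy" (pixels), "k1" (the pictures are not rectified: a ray, as slopes to the right and down, at radius r is drawn at 1 + k1 r^2 times it, then the intrinsics apply), "position" and "attitude" of the camera in the world. Camera axes: x right, y up, looking along -z (the intrinsics and any distortion apply to the point x, -y, -z); pixel columns grow to the right and rows downward; lengths in m; the calibration is good to about 2 mm. A picture is of the moment at which its call begins. camera_model takes no time and is no camera call.
- close_job(): hands the job in, once; it reports no verdict.
Trained networks look in the newest picture that a camera, given by its name, has taken for a name from the list of things; names that differ only in an ending like _2 or _b are one class to them, and where a whole thing is asked for, a point or a joint stands for the part that bears it (a point fixed in the world has none). Each returns a list of dicts, best first, with "p" (0 to 1); they miss things now and then, are a little off and sometimes report something else, mostly with a low value. They report only what shows in the picture. A call takes as long as a camera call.
- spot_in(camera, target): "bbox" ([left, top, right, bottom] in pixels, round what is visible of it).
The state is a dict: "t": time; "joints": joint angles; "joint_velocities": joint speeds; "joint_efforts": joint torques, N m; "tool_pos": TCP position; "tcp_rot": TCP orientation; "contact_force": force on the tool from outside, world axes, zero at the start; "wrist_torque": the same for the moment, N m; "grip_width": opening from 0.0 (shut) to 1.0 (fully open).
Only numpy, scipy, OpenCV 4.12 (cv2) and the standard library are available. Lean on these libraries where they do the work, as an engineer would, in place of code of your own. Each camera call takes 0.05 s, during which the arm holds its last target. There are 200 camera calls.

## Working session

There is one attempt and no reset: what is moved stays moved. The work goes in short steps, Python scripts to look and compute and a shell command to move; the robot and the scene stay as the last step left them, time stands still between calls to the robot, and variables do not carry over. Pictures are saved under pics/ and viewed, about 12 in all and at most 16, crops included, and the job is handed in when it is done.

```bash
mkdir -p pics
cat > h.py <<'E'
import numpy as np, cv2
from cell import *
def ray(cam,uv):
    m=camera_model(cam)
    K=np.array([[m['fx'],0,m['cx']],[0,m['fy'],m['cy']],[0,0,1]])
    p=cv2.undistortPoints(np.array([[uv]],float),K,np.array([m['k1'],0,0,0,0]))[0,0]
    R=np.array(m['attitude'])
    if R.shape!=(3,3):
        print('att',R)
    return np.array(m['position']),R@np.array([p[0],-p[1],-1])
def at(cam,uv,z):
    o,d=ray(cam,uv); return o+d*(z-o[2])/d[2]
def proj(cam,X):
    m=camera_model(cam);p=np.array(m['attitude']).T@(np.array(X)-m['position'])
    a,b=p[0]/-p[2],-p[1]/-p[2]; s=1+m['k1']*(a*a+b*b)
    return np.array([m['fx']*a*s+m['cx'],m['fy']*b*s+m['cy']])
E
python3 - <<'E'
from h import *
for c in('scene','top'):
    cv2.imwrite(f'pics/{c}0.png',read_camera(c)); print(c,camera_model(c))
    for n in 'chalk_center shaper_center ebony_center sander_center pad_blue pad_yellow pad_black pad_red tip_dish_center ferrule_block_center'.split():
        for d in spot_in(c,n)[:2]:
            b=d['bbox'];print(n,np.round(b,1),round(d['p'],2),np.round(at(c,[(b[0]+b[2])/2,(b[1]+b[3])/2],0.006),4))
s=get_state();print(s['tool_pos'],s['tcp_rot'],s['t'],pinch_z)
E
```

```text
scene {'fx': 509.44431536102513, 'fy': 509.44431536102513, 'cx': 323.97473966955107, 'cy': 229.87742121627628, 'k1': 0.010281554292158272, 'position': array([0.91532678, 0.77485037, 0.72827465]), 'attitude': array([[-0.9035039 , -0.26601653,  0.33602962],
       [ 0.42830052, -0.53212909,  0.73034053],
       [-0.01547152,  0.80378718,  0.59471573]])}
chalk_center [244.2 174.9 259.7 193.3] 0.79 [ 0.593  -0.3893  0.006 ]
shaper_center [242.4 186.9 261.7 205.7] 0.65 [ 0.6128 -0.3307  0.006 ]
shaper_center [342.3 339.  397.  379. ] 0.52 [0.5996 0.2716 0.006 ]
sander_center [356.3 329.8 378.9 366.7] 0.6 [0.5909 0.2487 0.006 ]
pad_blue [297.7 175.9 334.9 194.1] 0.56 [ 0.4383 -0.306   0.006 ]
pad_yellow [342.6 338.3 394.7 378.7] 0.68 [0.6006 0.2698 0.006 ]
pad_black [434.5 320.8 479.1 358.5] 0.87 [0.4342 0.3029 0.006 ]
pad_black [242.1 200.2 267.7 218.7] 0.3 [ 0.6263 -0.2688  0.006 ]
pad_red [325.3 238.8 366.9 264.9] 0.63 [ 0.4983 -0.0148  0.006 ]
tip_dish_center [253.  268.8 283.2 297.8] 0.62 [0.6924 0.0054 0.006 ]
ferrule_block_center [369.  284.5 398.5 306.6] 0.75 [0.4947 0.144  0.006 ]
[... 746 characters left out ...]
0.2651 0.006 ]
pad_blue [477.8 275.3 524.2 323.4] 0.66 [ 0.425  -0.3183  0.006 ]
pad_black [151.3 268.6 202.4 318.2] 0.59 [0.4329 0.289  0.006 ]
pad_red [480.5 278.6 524.9 327.1] 0.69 [ 0.4185 -0.3213  0.006 ]
pad_red [314.6 233.9 367.6 282.8] 0.58 [ 0.5002 -0.0188  0.006 ]
tip_dish_center [310.1 140.9 342.7 178.1] 0.96 [0.6893 0.0098 0.006 ]
ferrule_block_center [240.5 247.4 268.7 277.2] 0.88 [0.4919 0.1441 0.006 ]
ferrule_block_center [459.9 175.3 490.7 201.9] 0.23 [ 0.6343 -0.2743  0.006 ]
[ 0.16852387 -0.49724209  0.20520466] [[ 9.47071894e-01  3.21021537e-01 -1.54979187e-05]
 [ 3.21021536e-01 -9.47071894e-01 -2.94103000e-05]
 [-2.41189829e-05  2.28785029e-05 -9.99999999e-01]] 1.1 0.0187
```

View pics/top0.png

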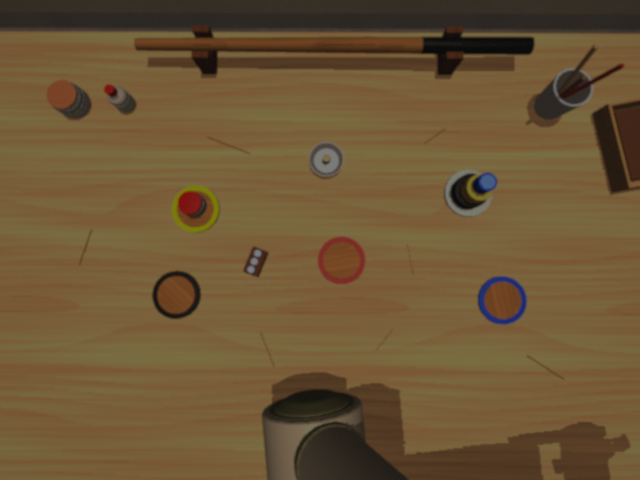

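View pics/scene0.png

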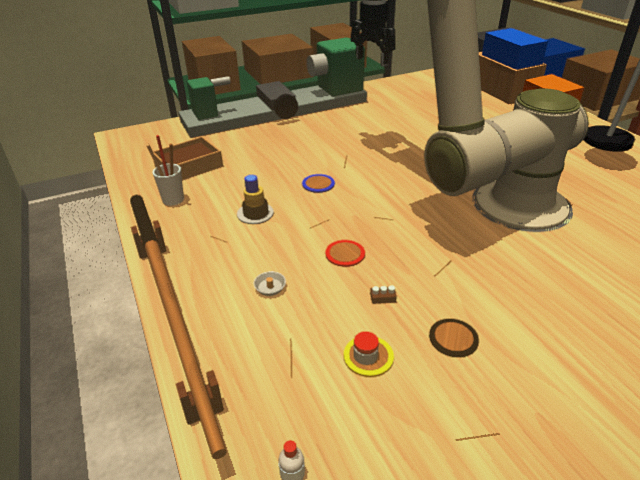

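Top view: sander (192,205) on the yellow pad (195,209); pile at (470,190) on the plate; blue pad (502,300), red pad (341,260) and black pad (176,294) free; dish (326,160), ferrule block (256,262). The scene view agrees. Next: refine by colour.

```bash
cat > m.py <<'E'
from h import *
def blob(cam,img,ctr,r,lo,hi,z,name):
    hsv=cv2.cvtColor(img,cv2.COLOR_BGR2HSV); m=cv2.inRange(hsv,np.array(lo),np.array(hi))
    if lo[0]==0 and hi[0]<15 and lo[1]>150: m|=cv2.inRange(hsv,np.array([172,lo[1],lo[2]]),np.array([179,255,255]))
    k=np.zeros_like(m); cv2.circle(k,tuple(map(int,ctr)),r,255,-1); m&=k
    n,l,s,_=cv2.connectedComponentsWithStats(m)
    m=(l==1+np.argmax(s[1:,4])).astype(np.uint8)
    c=max(cv2.findContours(m,cv2.RETR_EXTERNAL,cv2.CHAIN_APPROX_NONE)[0],key=len)
    P=np.array([at(cam,p,z)[:2] for p in c[:,0].astype(float)])
    (x,y),(a,b),_=cv2.fitEllipse((P*1e4).astype(np.float32))
    print(name,cam,np.round([x/10,y/10,a/10,b/10],1),len(c))
    return x/1e4,y/1e4
E
python3 - <<'E'
from m import *
t=read_camera('top');s=read_camera('scene')
for c in [(502,318-38+40-20),(341,282),(195,231),(176,316),(486,182),(192,204),(470,212)]: pass
B=([105,120,40],[130,255,255]);R=([0,190,60],[6,255,255]);Y=([22,190,60],[32,255,255]);K=([0,0,0],[179,255,45]);W=([0,0,60],[179,70,255])
for cam,im,L in [('top',t,[('blue',(502,300),30,B,.006),('red',(341,260),30,R,.006),('yellow',(195,209),30,Y,.006),('black',(176,294),30,K,.006),('chalk',(486,182),16,B,.106),('sander',(190,203),17,R,.046),('plate',(468,194),30,W,.006)]),
 ('scene',s,[('blue',(318,183),24,B,.006),('red',(345,252),28,R,.006),('yellow',(369,355),32,Y,.006),('black',(454,337),32,K,.006),('sander',(366,343),17,R,.046),('plate',(255,213),24,W,.006)])]:
    for n,c,r,(lo,hi),z in L:
        try: blob(cam,im,c,r,lo,hi,z,n)
        except Exception as e: print(n,cam,e)
a=cv2.resize(t[150:240,420:540],None,fx=5,fy=5,interpolation=cv2.INTER_NEAREST)
b=cv2.resize(s[160:230,200:320],None,fx=5,fy=5,interpolation=cv2.INTER_NEAREST)[:,:]
im=np.zeros((600,600,3),np.uint8);im=cv2.resize(np.vstack([a[:450],b]),(450,600));cv2.imwrite('pics/pile.png',im)
E
```

```text
blue top [ 424.2 -319.9   85.    86.6] 130
red top attempt to get argmax of an empty sequence
yellow top [593.4 259.   86.   87.2] 130
black top [431.1 290.5  83.8  84.8] 128
chalk top [ 626.7 -258.1   27.4   31.7] 50
sander top [598.3 257.5  38.6  40.6] 62
plate top [ 627.  -260.6   82.9   85.4] 191
blue scene [ 428.2 -317.1   80.6   82.5] 122
red scene [501.4 -15.2  86.4  87.7] 92
yellow scene [597.  261.7  82.2  83.9] 186
black scene OpenCV(4.12.0) /io/opencv/modules/imgproc/src/shapedescr.cpp:361: error: (-201:Incorrect size of input array) There should be at least 5 points to fit the ellipse in function 'fitEllipseNoDirect'

sander scene [603.5 262.1  39.5  41.2] 61
plate scene [ 630.  -258.1   81.3   86.5] 97
```

View pics/pile.png

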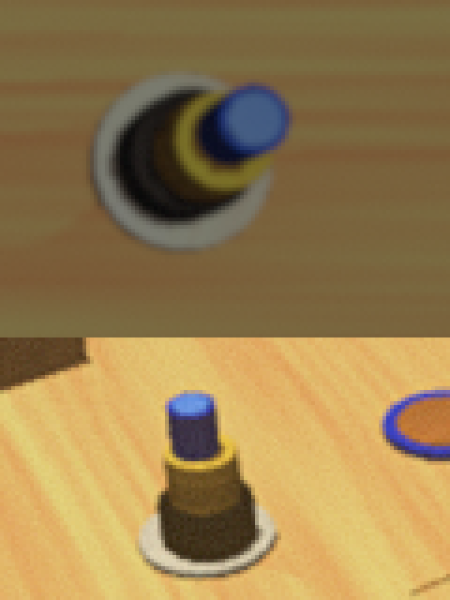

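The crop shows chalk on shaper on ebony, upright and roughly coaxial with the plate. The two cameras differ by a constant of about (4, 3) mm, so I use their mean. Chalk goes first: square the tool with the world and travel.

```bash
python3 -m crank '[0,0,0,0,0,6.24,1, 0,0,0,0,0,6.24,1, 0,0,0,0,0,6.24,1, 40,-20,0,0,0,0,1, 40,-20,0,0,0,0,1, 40,-20,0,0,0,0,1, 40,-20,0,0,0,0,1, 40,-20,0,0,0,0,1, 40,-20,0,0,0,0,1, 40,-20,0,0,0,0,1, 40,-20,0,0,0,0,1, 40,-20,0,0,0,0,1]' 40
python3 -m crank '[30,-20,0,0,0,0,1, 30,-20,0,0,0,0,1, 30,-10,0,0,0,0,1, 0,0,0,0,0,0,1, 0,0,0,0,0,0,1]'; python3 -c "
from cell import *;print(get_state()['tcp_rot'])"
```

```text
t: 2.4
tool_pos: [0.5301, -0.3161, 0.2052]
tcp_rot: [[1.0, 0.0, 0.0], [0.0, -1.0, -0.0], [0.0, 0.0, -1.0]]
contact_force: [-0.2, -0.3, 0.5]
grip_width: 0.997
t: 2.9
tool_pos: [0.6185, -0.267, 0.2046]
tcp_rot: [[1.0, 0.001, -0.001], [0.001, -1.0, 0.0], [-0.001, -0.0, -1.0]]
contact_force: [0.1, -0.7, -0.3]
grip_width: 1.001
[[ 9.99999281e-01  8.30303801e-04 -8.65637873e-04]
 [ 8.30512952e-04 -9.99999626e-01  2.41282845e-04]
 [-8.65437211e-04 -2.42001595e-04 -9.99999596e-01]]
```

```bash
python3 -m crank '[10,-9.5,0,0,0,0,1, 0,0,30,0,0,0,1, 0,0,30,0,0,0,1, 0,0,30,0,0,0,1, 0,0,20,0,0,0,1, 0,0,10,0,0,0,1, 0,0,9,0,0,0,1, 0,0,0,0,0,0,1]'
python3 - <<'E'
from h import *
s=read_camera('scene');t=read_camera('top')
a=cv2.resize(s[100:240,180:340],(560,490));b=cv2.resize(t[130:240,400:540],(240,188))
b=cv2.copyMakeBorder(b,0,490-188,0,0,cv2.BORDER_CONSTANT);cv2.imwrite('pics/g1.png',np.hstack([a,b]))
E
```

```text
t: 3.7
tool_pos: [0.6283, -0.2577, 0.0759]
tcp_rot: [[1.0, -0.0, -0.0], [-0.0, -1.0, 0.0], [-0.0, -0.0, -1.0]]
contact_force: [-0.4, 0.1, 0.7]
grip_width: 1.005
```

View pics/g1.png

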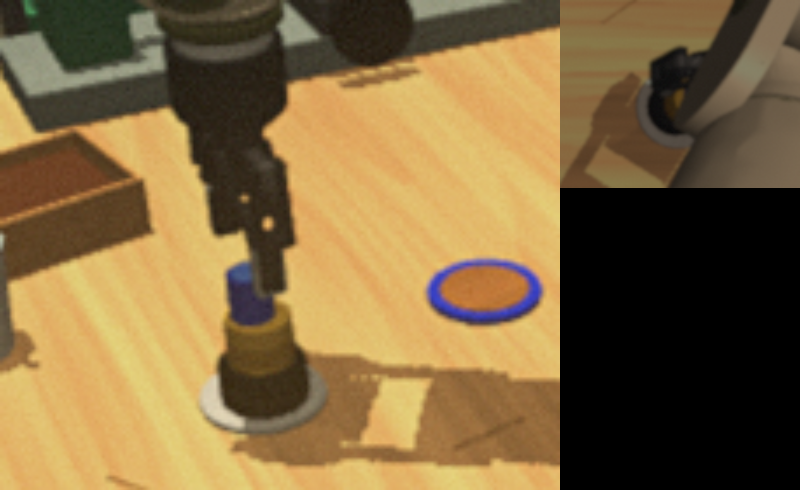

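The scene crop shows the fingers straddling the chalk, with the near finger at (270,275) beside its upper half and clear of the brass. Close.

```bash
python3 -m crank '[0,0,0,0,0,0,0.2, 0,0,0,0,0,0,0.0, 0,0,0,0,0,0,-0.1, 0,0,0,0,0,0,-0.2, 0,0,0,0,0,0,-0.3, 0,0,0,0,0,0,-0.5, 0,0,0,0,0,0,-1, 0,0,0,0,0,0,-1, 0,0,0,0,0,0,-1, 0,0,0,0,0,0,-1]' 30
python3 -m crank '[0,0,-5,0,0,0,-1, 0,0,-15,0,0,0,-1, 0,0,-30,0,0,0,-1, 0,0,-30,0,0,0,-1, 0,0,0,0,0,0,-1]'
python3 - <<'E'
from m import *
t=read_camera('top');s=read_camera('scene')
Y=([22,100,40],[32,255,255]);R=([0,150,60],[8,255,255]);K=([0,0,0],[179,255,60])
for a in [('top',t,(341,260),30,*R,.006,'red'),('scene',s,(454,337),34,*K,.006,'black')]:
    try: blob(*a)
    except Exception as e: print(a[-1],str(e)[:60])
print(spot_in('scene','shaper_center')[:2],spot_in('scene','ebony_center')[:2])
cv2.imwrite('pics/g2.png',cv2.resize(s[60:240,180:340],(480,540)))
E
```

```text
t: 4.8
tool_pos: [0.6287, -0.2578, 0.0766]
tcp_rot: [[1.0, 0.0, 0.001], [0.0, -1.0, -0.0], [0.001, 0.0, -1.0]]
contact_force: [-0.5, -0.0, 6.6]
grip_width: 0.344
t: 5.3
tool_pos: [0.6301, -0.2585, 0.1619]
tcp_rot: [[1.0, 0.0, 0.007], [0.0, -1.0, -0.004], [0.007, 0.004, -1.0]]
contact_force: [-0.5, 0.0, -0.1]
grip_width: 0.345
red top [497.3 -18.7  86.9  87.1] 132
black scene [435.8 294.4  82.7  87.2] 138
[{'bbox': [241.3, 186.7, 264.5, 205.0], 'p': 0.75}] [{'bbox': [239.3, 201.1, 268.2, 217.0], 'p': 0.58}]
```

View pics/g2.png

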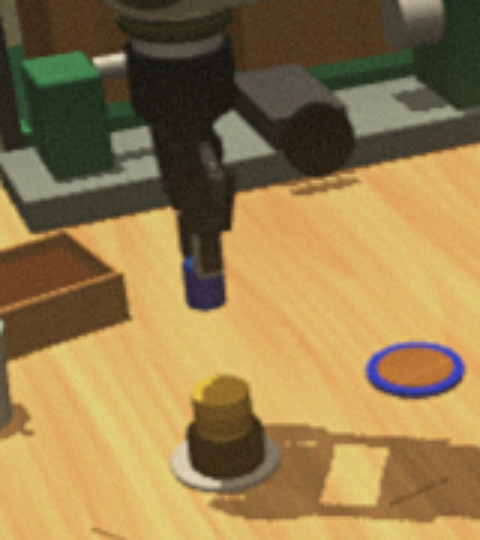

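Chalk is held upright (205,285 in the crop), shaper and ebony still standing. Carry it to the blue pad.

```bash
python3 -m crank '[-15,5,0,0,0,0,-1, -30,10,0,0,0,0,-1, -40,12,0,0,0,0,-1, -40,12,0,0,0,0,-1, -40,12,0,0,0,0,-1, -25,7,0,0,0,0,-1, -12,3,0,0,0,0,-1, 0,0,20,0,0,0,-1, 0,0,30,0,0,0,-1, 0,0,30,0,0,0,-1, 0,0,20,0,0,0,-1, 0,0,0,0,0,0,-1]'
python3 - <<'E'
from h import *
s=read_camera('scene');cv2.imwrite('pics/g3.png',cv2.resize(s[100:220,260:380],(480,480)))
print(get_state()['tool_pos'])
for c in('scene','top'):
    if c=='top':read_camera(c)
    for d in spot_in(c,'chalk_center')[:1]: b=d['bbox'];print(c,b,d['p'],at(c,[(b[0]+b[2])/2,b[3]],.056))
E
```

```text
t: 6.7
tool_pos: [0.4258, -0.317, 0.0533]
tcp_rot: [[1.0, 0.0, -0.004], [0.0, -1.0, 0.005], [-0.004, -0.005, -1.0]]
contact_force: [-0.1, 0.6, 0.6]
grip_width: 0.34
[ 0.42648204 -0.31798512  0.05522446]
scene [309.4, 158.2, 323.0, 176.3] 0.72 [ 0.45363779 -0.27033961  0.056     ]
top [242.4, 247.9, 267.1, 275.7] 0.7 [0.46747341 0.13552934 0.056     ]
```

View pics/g3.png

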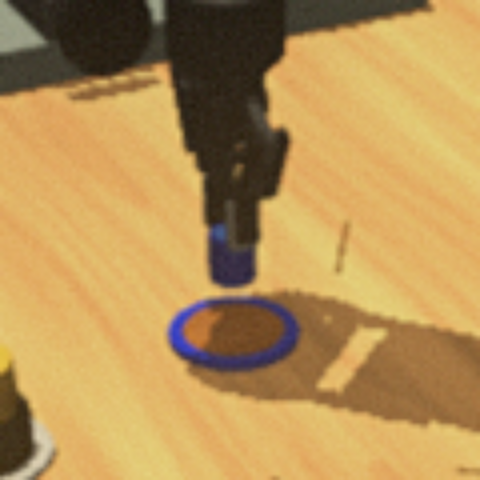

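The chalk hangs upright over the blue pad, centred horizontally on it (crop 232). Lower it.

```bash
python3 -m crank '[0,0,20,0,0,0,-1, 0,0,15,0,0,0,-1, 0,0,6,0,0,0,-1, 0,0,2,0,0,0,-1, 0,0,1,0,0,0,-1, 0,0,0,0,0,0,-1, 0,0,0,0,0,0,-1]'
python3 -m crank '[0,0,1,0,0,0,-1,0,0,0,0,0,0,-1, 0,0,0,0,0,0,-1]'
```

```text
t: 7.6
tool_pos: [0.4268, -0.319, 0.0128]
tcp_rot: [[1.0, 0.0, 0.001], [0.0, -1.0, -0.001], [0.001, 0.001, -1.0]]
contact_force: [0.9, -0.2, -0.1]
grip_width: 0.345
t: 7.9
tool_pos: [0.4265, -0.3187, 0.0113]
tcp_rot: [[1.0, 0.0, 0.0], [0.0, -1.0, -0.0], [0.0, 0.0, -1.0]]
contact_force: [0.0, -0.3, -1.1]
grip_width: 0.344
```

```bash
python3 -m crank '[0,0,1,0,0,0,-1,0,0,0,0,0,0,-1, 0,0,0,0,0,0,-1]'
python3 -m crank '[0,0,1,0,0,0,-1,0,0,0,0,0,0,-1, 0,0,0,0,0,0,-1]'
```

```text
t: 8.2
tool_pos: [0.4267, -0.3189, 0.0106]
tcp_rot: [[1.0, 0.0, 0.0], [0.0, -1.0, -0.001], [0.0, 0.001, -1.0]]
contact_force: [0.2, 0.2, 5.1]
grip_width: 0.343
t: 8.5
tool_pos: [0.4268, -0.3191, 0.0103]
tcp_rot: [[1.0, 0.0, 0.001], [0.0, -1.0, -0.001], [0.001, 0.001, -1.0]]
contact_force: [-3.0, 2.0, 13.7]
grip_width: 0.342
```

```bash
python3 -m crank '[0,0,-1,0,0,0,-1, 0,0,0,0,0,0,-0.2, 0,0,0,0,0,0,0.0, 0,0,0,0,0,0,0.3, 0,0,0,0,0,0,1, 0,0,0,0,0,0,1, 0,0,0,0,0,0,1, 0,0,-20,0,0,0,1, 0,0,-40,0,0,0,1, 0,0,-40,0,0,0,1, 0,0,-40,0,0,0,1]'
python3 -m crank '[10,-25,0,0,0,0,1, 15,-48,0,0,0,0,1, 15,-48,0,0,0,0,1, 15,-48,0,0,0,0,1, 15,-48,0,0,0,0,1, 15,-48,0,0,0,0,1, 15,-48,0,0,0,0,1, 15,-48,0,0,0,0,1, 15,-48,0,0,0,0,1, 15,-48,0,0,0,0,1, 15,-48,0,0,0,0,1, 15,-48,0,0,0,0,1]'
python3 -m crank '[0,-20,0,0,0,0,1, 0,-5,0,0,0,0,1, 0,0,0,0,0,0,1,0,0,0,0,0,0,1]'
python3 - <<'E'
from m import *
s=read_camera('scene');print(get_state()['tool_pos'])
B=([105,120,40],[130,255,255])
cv2.imwrite('pics/g4.png',cv2.resize(s[140:240,220:360],(700,500)))
E
```

```text
t: 9.6
tool_pos: [0.4263, -0.3185, 0.1518]
tcp_rot: [[1.0, 0.0, -0.0], [0.0, -1.0, 0.0], [-0.0, -0.0, -1.0]]
contact_force: [-0.1, -0.3, 0.4]
grip_width: 0.998
t: 10.8
tool_pos: [0.6007, 0.2334, 0.1502]
tcp_rot: [[1.0, 0.0, 0.0], [0.0, -1.0, -0.0], [0.0, 0.0, -1.0]]
contact_force: [1.4, -0.9, -0.1]
grip_width: 0.994
t: 11.2
tool_pos: [0.6006, 0.2549, 0.1503]
tcp_rot: [[1.0, -0.001, -0.0], [-0.001, -1.0, -0.0], [-0.0, 0.0, -1.0]]
contact_force: [-0.5, 0.8, -0.1]
grip_width: 0.997
[0.60069236 0.25476574 0.15041749]
```

View pics/g4.png

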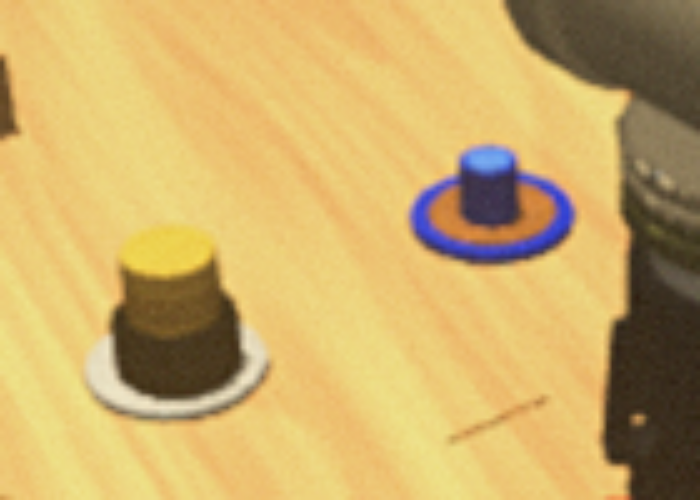

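Chalk stands upright in the middle of the blue ring (489,190); shaper and ebony undisturbed. Now the sander.

```bash
python3 -m crank '[0,-5,20,0,0,0,1, 0,0,40,0,0,0,1, 0,0,40,0,0,0,1, 0,0,25,0,0,0,1, 0,0,13,0,0,0,1, 0,0,0,0,0,0,0.4, 0,0,0,0,0,0,0.2, 0,0,0,0,0,0,0, 0,0,0,0,0,0,-1, 0,0,0,0,0,0,-1, 0,0,0,0,0,0,-1, 0,0,0,0,0,0,-1]' 40
python3 -m crank '[0,0,0,0,0,0,-1, 0,0,-5,0,0,0,-1, 0,0,-15,0,0,0,-1, 0,0,-30,0,0,0,-1, 0,0,-30,0,0,0,-1, 0,0,0,0,0,0,-1, 0,0,0,0,0,0,-1]'
python3 - <<'E'
from m import *
s=read_camera('scene');t=read_camera('top');print(get_state()['tool_pos'])
cv2.imwrite('pics/g5.png',np.hstack([cv2.resize(s[230:390,300:480],(450,400)),cv2.resize(t[170:310,150:290],(350,400))]))
E
```

```text
t: 12.45
tool_pos: [0.6017, 0.2613, 0.0146]
tcp_rot: [[1.0, 0.0, 0.003], [0.0, -1.0, 0.0], [0.003, -0.0, -1.0]]
contact_force: [-0.9, -2.3, 6.8]
grip_width: 0.486
t: 13.15
tool_pos: [0.6007, 0.2614, 0.0932]
tcp_rot: [[1.0, 0.0, 0.001], [0.0, -1.0, 0.0], [0.001, -0.0, -1.0]]
contact_force: [-1.0, -0.5, -2.0]
grip_width: 0.478
[0.59986676 0.26113858 0.09125583]
```

View pics/g5.png

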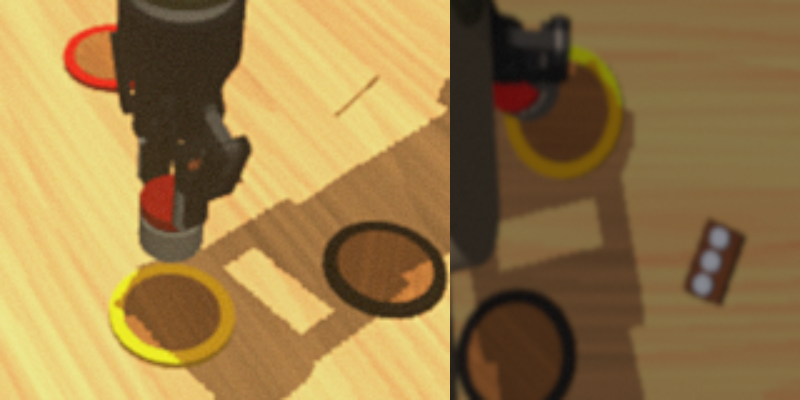

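Sander is held level, lifted off the yellow pad. Carry it to the red pad.

```bash
python3 -m crank '[-7,20,0,0,0,0,-1, -14.5,40,0,0,0,0,-1, -14.5,40,0,0,0,0,-1, -14.5,40,0,0,0,0,-1, -14.5,40,0,0,0,0,-1, -14.5,40,0,0,0,0,-1, -14.5,40,0,0,0,0,-1, -6,18,0,0,0,0,-1, 0,0,30,0,0,0,-1, 0,0,30,0,0,0,-1, 0,0,12,0,0,0,-1, 0,0,0,0,0,0,-1]'
python3 -m crank '[0,0,5,0,0,0,-1,0,0,0,0,0,0,-1, 0,0,0,0,0,0,-1]'
python3 -m crank '[0,0,2,0,0,0,-1,0,0,0,0,0,0,-1, 0,0,0,0,0,0,-1]'
```

```text
t: 14.45
tool_pos: [0.4994, -0.0164, 0.0187]
tcp_rot: [[1.0, 0.0, -0.004], [0.0, -1.0, 0.001], [-0.004, -0.001, -1.0]]
contact_force: [0.2, 0.7, -1.5]
grip_width: 0.482
t: 14.75
tool_pos: [0.501, -0.0167, 0.0159]
tcp_rot: [[1.0, 0.0, 0.001], [0.0, -1.0, -0.0], [0.001, 0.0, -1.0]]
contact_force: [0.2, -0.0, -3.1]
grip_width: 0.484
t: 15.05
tool_pos: [0.5012, -0.0168, 0.0146]
tcp_rot: [[1.0, 0.0, 0.002], [0.0, -1.0, -0.001], [0.002, 0.001, -1.0]]
contact_force: [-3.1, 0.6, 9.0]
grip_width: 0.478
```

```bash
python3 -m crank '[0,0,-0.5,0,0,0,-1, 0,0,0,0,0,0,0.1, 0,0,0,0,0,0,0.2, 0,0,0,0,0,0,0.4, 0,0,0,0,0,0,1, 0,0,0,0,0,0,1, 0,0,0,0,0,0,1, 0,0,-20,0,0,0,1, 0,0,-40,0,0,0,1, 0,0,-40,0,0,0,1, 0,0,-40,0,0,0,1, 0,0,0,0,0,0,1]'
python3 -m crank '[-40,-25,0,0,0,0,1, -40,-40,0,0,0,0,1,-40,-40,0,0,0,0,1,-20,-40,0,0,0,0,1, 0,0,0,0,0,0,1]'
python3 - <<'E'
from m import *
s=read_camera('scene');t=read_camera('top');print(get_state()['tool_pos'])
R=([0,150,60],[8,255,255]);Y=([18,120,40],[34,255,255])
for a in [('top',t,(341,255),30,*R,.006,'redpad'),('top',t,(478,186),18,*Y,.072,'shaper'),('scene',s,(254,190),9,*Y,.072,'shaper')]:
    try: blob(*a)
    except Exception as e: print(a[-1],str(e)[:60])
cv2.imwrite('pics/g6.png',np.hstack([cv2.resize(s[160:320,220:400],(450,400)),cv2.resize(t[150:300,310:450],(350,400))]))
cv2.imwrite('pics/g7.png',np.hstack([cv2.resize(s[170:230,220:290],(420,360)),cv2.resize(t[155:220,440:510],(380,360))]))
for X in [(.6285,-.2593,.072),(.6285,-.2593,.036)]: print(proj('top',X),proj('scene',X))
E
```

```text
t: 16.25
tool_pos: [0.5029, -0.0173, 0.1586]
tcp_rot: [[1.0, 0.0, 0.009], [0.0, -1.0, -0.002], [0.009, 0.002, -1.0]]
contact_force: [-0.0, 0.6, -1.1]
grip_width: 0.994
t: 16.75
tool_pos: [0.3671, 0.1221, 0.1532]
tcp_rot: [[1.0, 0.005, -0.001], [0.005, -1.0, 0.001], [-0.001, -0.001, -1.0]]
contact_force: [0.6, -0.5, 0.9]
grip_width: 1.004
[0.36952008 0.11939654 0.15339064]
redpad top [497.3 -18.7  86.8  87. ] 132
shaper top [ 626.5 -259.3   49.    59. ] 105
shaper scene [ 626.6 -255.6   41.2   78.9] 49
[479.61611117 184.93106431] [252.73615085 189.21764787]
[472.75908446 188.68492486] [254.17096734 201.57932982]
```

View pics/g6.png

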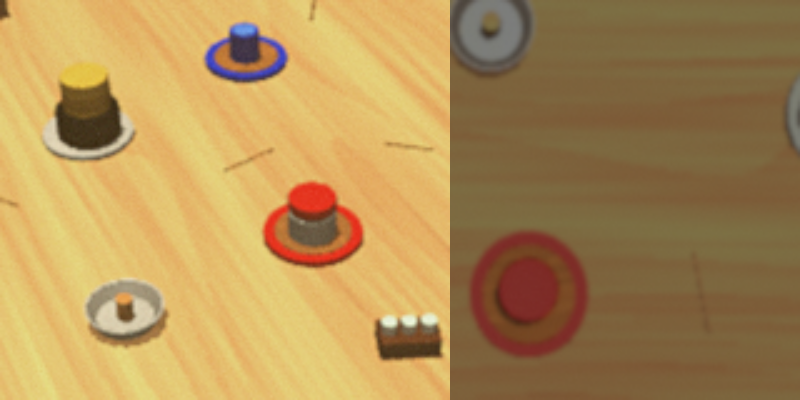

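View pics/g7.png

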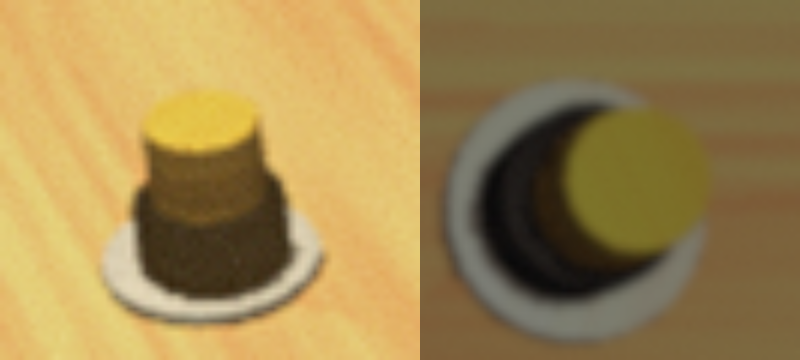

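Sander stands centred on the red ring (313,212 in the crop, and concentric in the top view); dish and ferrule block unmoved. Shaper top is centred at about (253.7,190.2) in scene and (480,187.5) in top, giving (627,-258.5). Now the shaper.

```bash
python3 -m crank '[20,29,0,0,0,0,1, 25.5,37.5,0,0,0,0,1, 25.5,37.5,0,0,0,0,1, 25.5,37.5,0,0,0,0,1, 25.5,37.5,0,0,0,0,1, 25.5,37.5,0,0,0,0,1, 25.5,37.5,0,0,0,0,1, 25.5,37.5,0,0,0,0,1, 25.5,37.5,0,0,0,0,1, 25.5,37.5,0,0,0,0,1, 8,12,0,0,0,0,1, 0,0,0,0,0,0,1]'
python3 -m crank '[0,0,0,0,0,0,1, 0,0,0,0,0,0,1]'
```

```text
t: 18.05
tool_pos: [0.627, -0.2629, 0.1515]
tcp_rot: [[1.0, -0.004, -0.002], [-0.004, -1.0, 0.001], [-0.002, -0.001, -1.0]]
contact_force: [0.1, 0.2, 0.6]
grip_width: 1.0
t: 18.25
tool_pos: [0.6269, -0.259, 0.1538]
tcp_rot: [[1.0, 0.0, -0.0], [0.0, -1.0, 0.0], [-0.0, -0.0, -1.0]]
contact_force: [-0.5, 0.6, -0.7]
grip_width: 0.999
```

```bash
python3 -m crank '[0,0,25,0,0,0,1, 0,0,40,0,0,0,1, 0,0,30,0,0,0,1, 0,0,12,0,0,0,1, 0,0,0,0,0,0,0.4, 0,0,0,0,0,0,0.25, 0,0,0,0,0,0,0.15, 0,0,0,0,0,0,0.05, 0,0,0,0,0,0,-1, 0,0,0,0,0,0,-1, 0,0,0,0,0,0,-1, 0,0,0,0,0,0,-1]' 60
python3 -m crank '[0,0,0,0,0,0,-1, 0,0,-4,0,0,0,-1, 0,0,-10,0,0,0,-1, 0,0,-25,0,0,0,-1, 0,0,-40,0,0,0,-1, 0,0,-20,0,0,0,-1, 0,0,0,0,0,0,-1, 0,0,0,0,0,0,-1]'
python3 - <<'E'
from m import *
s=read_camera('scene');print(get_state()['tool_pos'])
cv2.imwrite('pics/g8.png',cv2.resize(s[100:240,200:340],(500,500)))
E
```

```text
t: 19.45
tool_pos: [0.6273, -0.2595, 0.0467]
tcp_rot: [[1.0, 0.0, 0.0], [0.0, -1.0, 0.0], [0.0, -0.0, -1.0]]
contact_force: [0.5, 0.5, -0.2]
grip_width: -0.003
t: 20.25
tool_pos: [0.6273, -0.2594, 0.1458]
tcp_rot: [[1.0, 0.0, 0.0], [0.0, -1.0, -0.0], [0.0, 0.0, -1.0]]
contact_force: [-0.2, -0.4, -1.1]
grip_width: -0.003
[ 0.62693616 -0.25926857  0.14478929]
```

View pics/g8.png

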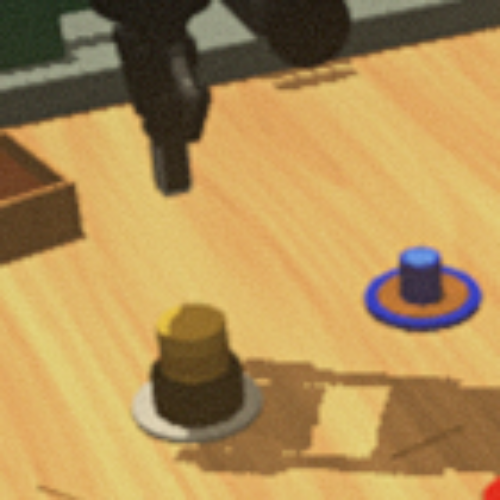

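The fingers shut fully on nothing, yet the shaper appears unmoved in the scene crop (253.8,190.4). I will check where the fingertips really are against the pictures before doing anything else.

```bash
python3 -m crank '[-40,-20,0,0,0,0,1, -45,-30,0,0,0,0,1, -45,-30,0,0,0,0,1, -45,-30,0,0,0,0,1, -30,-20,0,0,0,0,1, 0,0,0,0,0,0,1, 0,0,0,0,0,0,1]'
python3 - <<'E'
from m import *
print(proj('scene',(.627,-.2593,.145)), get_state()['tool_pos'])
s=read_camera('scene');t=read_camera('top')
Y=([18,120,40],[34,255,255])
a=('top',t,(478,186),20,*Y,.072,'shaper');blob(*a)
for c in('scene','top'):
  for n in('shaper_center','ebony_center'): print(c,n,spot_in(c,n)[:2])
cv2.imwrite('pics/g9.png',np.hstack([cv2.resize(s[170:230,220:290],(420,360)),cv2.resize(t[155:220,440:510],(380,360))]))
E
```

```text
t: 21.0
tool_pos: [0.4324, -0.1362, 0.1454]
tcp_rot: [[1.0, 0.0, -0.0], [0.0, -1.0, 0.0], [-0.0, -0.0, -1.0]]
contact_force: [1.2, -0.0, -0.2]
grip_width: 1.0
[250.2733301 162.6477283] [ 0.43235873 -0.13620202  0.14542016]
shaper top [ 627.3 -260.4   49.3   63. ] 126
scene shaper_center []
scene ebony_center [{'bbox': [240.0, 199.2, 267.4, 218.3], 'p': 0.85}]
top shaper_center [{'bbox': [462.1, 171.9, 494.3, 202.7], 'p': 0.74}]
top ebony_center [{'bbox': [451.5, 177.0, 475.5, 208.3], 'p': 0.77}, {'bbox': [171.6, 188.3, 217.0, 232.1], 'p': 0.72}]
```

View pics/g9.png

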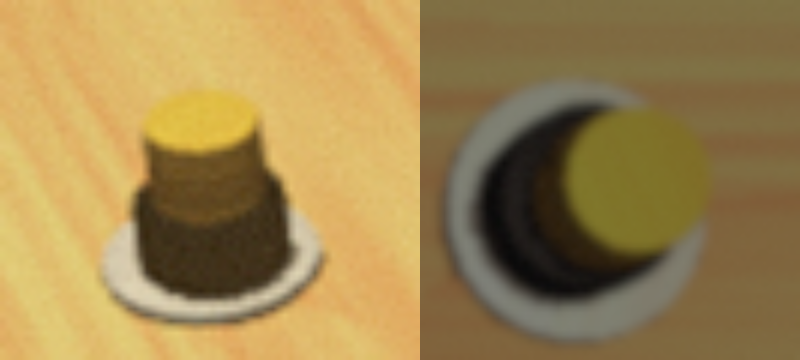

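The pile is unchanged. But the shut tip appeared at (248,153), where the reported pose projects to (250,163). That means the fingers were really about 28 mm higher than reported and closed above the shaper. I'll check shut tips again here, and test the older pictures.

```bash
python3 -m crank '[0,0,0,0,0,0,-1, 0,0,0,0,0,0,-1, 0,0,0,0,0,0,-1, 0,0,0,0,0,0,-1, 0,0,0,0,0,0,-1, 0,0,0,0,0,0,-1, 0,0,0,0,0,0,-1]'
python3 - <<'E'
from m import *
S=get_state();s=read_camera('scene');t=read_camera('top')
p=S['tool_pos'];print(p,S['joints'],S['grip_width'])
q=proj('scene',p);print(q,'z+30',proj('scene',p+[0,0,.03]),'top',proj('top',p))
# older pictures
print('g5 tip pred (w/ sander)',proj('scene',(.600,.2612+.022,.0913)),'g2',proj('scene',(.6290,-.258+.016,.157)),'g3',proj('scene',(.4265,-.318+.016,.0552)),'g1',proj('scene',(.6283,-.2577+.0425,.0759)))
x,y=map(int,q);im=s[y-110:y+50,x-80:x+80].copy()
im=cv2.resize(im,(560,560));cv2.drawMarker(im,(int((q[0]-x+80)*3.5),int((q[1]-y+110)*3.5)),(0,0,255),0,14,1)
cv2.imwrite('pics/g10.png',im)
E
```

```text
t: 22.0
tool_pos: [0.4325, -0.1363, 0.1457]
tcp_rot: [[1.0, 0.0, -0.0], [0.0, -1.0, -0.0], [-0.0, 0.0, -1.0]]
contact_force: [0.5, 0.3, 0.2]
grip_width: -0.006
[ 0.43250486 -0.13633202  0.14569758] [-5.64691991e-01  2.16463597e-01  1.78927834e+00 -3.73349890e-05
  1.13586389e+00  1.00606629e+00] -0.005827997324187619
[347.8354017  166.93864907] z+30 [348.00055419 155.33729422] top [419.77303978 299.9091937 ]
g5 tip pred (w/ sander) [374.82083983 330.43937574] g2 [251.3373022  161.52156714] g3 [320.52574215 168.76190839] g1 [258.72841734 196.61702744]
```

View pics/g10.png

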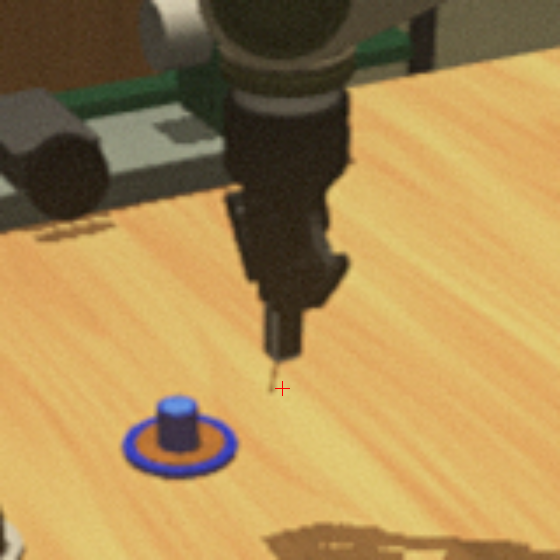

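The reported pose (marker) lies about 9 px, roughly 25 mm, below the real shut tip (283,357). That is a constant bias: the earlier pictures show the same offset, so the chalk and sander were held near their tops. I will go 25 mm lower from now on. Back to the shaper, watching the force.

```bash
python3 -m crank '[30,20,0,0,0,0,1, 45,30,0,0,0,0,1, 45,30,0,0,0,0,1, 45,30,0,0,0,0,1, 30,12,0,0,0,0,1, 0,0,0,0,0,0,1, 0,0,40,0,0,0,1, 0,0,40,0,0,0,1, 0,0,20,0,0,0,1, 0,0,0,0,0,0,1, 0,0,0,0,0,0,1]' 60
python3 -m crank '[0,0,10,0,0,0,1, 0,0,5,0,0,0,1, 0,0,5,0,0,0,1, 0,0,5,0,0,0,1, 0,0,0,0,0,0,1,0,0,0,0,0,0,1]'
python3 - <<'E'
from m import *
s=read_camera('scene')
cv2.imwrite('pics/g11.png',cv2.resize(s[130:240,200:320],(480,440)))
E
```

```text
t: 23.2
tool_pos: [0.6175, -0.2516, 0.0469]
tcp_rot: [[1.0, 0.0, 0.001], [0.0, -1.0, -0.001], [0.001, 0.001, -1.0]]
contact_force: [0.4, 0.2, 0.2]
grip_width: 0.998
t: 23.8
tool_pos: [0.6174, -0.2515, 0.0207]
tcp_rot: [[1.0, 0.0, 0.0], [0.0, -1.0, -0.0], [0.0, 0.0, -1.0]]
contact_force: [-0.1, 0.6, -0.4]
grip_width: 1.002
```

View pics/g11.png

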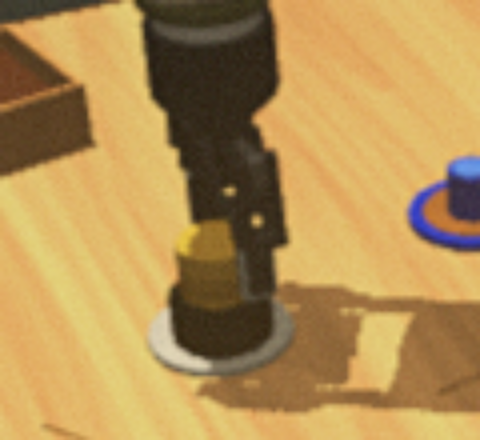

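Fingers straddle the shaper's lower half (near tip at (258,297)), no contact. The pose is 9 mm short in x and 7 mm in y; correct, then close.

```bash
python3 -m crank '[5,4,0,0,0,0,1, 4.5,3,0,0,0,0,1, 0,0,0,0,0,0,0.5, 0,0,0,0,0,0,0.3, 0,0,0,0,0,0,0.2, 0,0,0,0,0,0,0.1, 0,0,0,0,0,0,0, 0,0,0,0,0,0,-1, 0,0,0,0,0,0,-1, 0,0,0,0,0,0,-1, 0,0,0,0,0,0,-1, 0,0,0,0,0,0,-1]' 60
python3 -m crank '[0,0,-3,0,0,0,-1, 0,0,-5,0,0,0,-1, 0,0,-15,0,0,0,-1, 0,0,-30,0,0,0,-1, 0,0,-30,0,0,0,-1, 0,0,-17,0,0,0,-1, 0,0,0,0,0,0,-1, 0,0,0,0,0,0,-1]'
python3 - <<'E'
from m import *
s=read_camera('scene')
print(get_state()['tool_pos']);cv2.imwrite('pics/g12.png',cv2.resize(s[90:240,200:320],(480,600)))
E
```

```text
t: 25.05
tool_pos: [0.627, -0.2587, 0.0212]
tcp_rot: [[1.0, 0.0, 0.001], [0.0, -1.0, -0.0], [0.001, 0.0, -1.0]]
contact_force: [-1.2, 0.4, 6.1]
grip_width: 0.541
t: 25.85
tool_pos: [0.6266, -0.2583, 0.1204]
tcp_rot: [[1.0, 0.0, -0.0], [0.0, -1.0, 0.0], [-0.0, -0.0, -1.0]]
contact_force: [-0.3, -0.1, -2.6]
grip_width: 0.543
[ 0.62631126 -0.25816821  0.11952937]
```

View pics/g12.png

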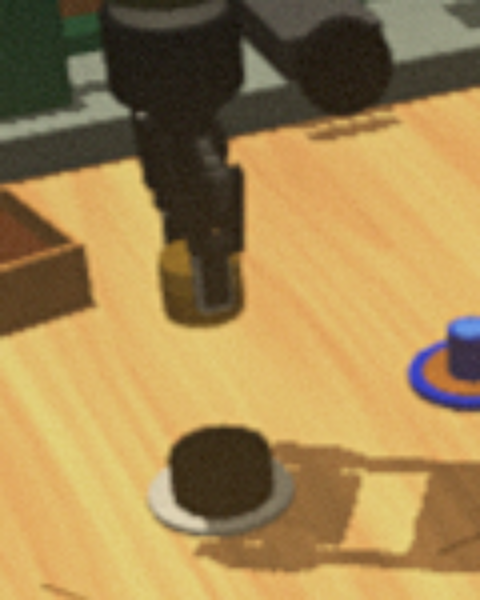

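Shaper held level; ebony still on its plate. Carry it to the yellow pad; contact is expected at a reported z of about -9 mm.

```bash
python3 -m crank '[0,-15,0,0,0,0,-1, -3,-30,0,0,0,0,-1, -3,-45,0,0,0,0,-1, -3,-45,0,0,0,0,-1, -3,-45,0,0,0,0,-1, -3,-45,0,0,0,0,-1, -3,-45,0,0,0,0,-1, -3,-45,0,0,0,0,-1, -3,-45,0,0,0,0,-1, -3,-45,0,0,0,0,-1, -3,-45,0,0,0,0,-1, -1,-30,0,0,0,0,-1]'
python3 -m crank '[0,-20,0,0,0,0,-1, 0,-12,0,0,0,0,-1, 0,0,0,0,0,0,-1, 0,0,0,0,0,0,-1, 0,0,0,0,0,0,-1]'
```

```text
t: 27.1
tool_pos: [0.5939, 0.2253, 0.1198]
tcp_rot: [[1.0, 0.002, -0.002], [0.002, -1.0, 0.0], [-0.002, -0.0, -1.0]]
contact_force: [0.8, -0.2, -2.5]
grip_width: 0.541
t: 27.6
tool_pos: [0.5959, 0.2524, 0.1206]
tcp_rot: [[1.0, -0.001, -0.0], [-0.001, -1.0, -0.0], [-0.0, 0.0, -1.0]]
contact_force: [0.3, -0.3, -2.4]
grip_width: 0.543
```

```bash
python3 -m crank '[-0.5,-8,0,0,0,0,-1, 0,0,30,0,0,0,-1, 0,0,40,0,0,0,-1, 0,0,30,0,0,0,-1, 0,0,15,0,0,0,-1, 0,0,5,0,0,0,-1, 0,0,3,0,0,0,-1, 0,0,0,0,0,0,-1, 0,0,0,0,0,0,-1]'
python3 -m crank '[0,0,2,0,0,0,-1, 0,0,1,0,0,0,-1, 0,0,0,0,0,0,-1, 0,0,0,0,0,0,-1]'
```

```text
t: 28.5
tool_pos: [0.5961, 0.2617, -0.0009]
tcp_rot: [[1.0, 0.0, 0.002], [0.0, -1.0, 0.001], [0.002, -0.001, -1.0]]
contact_force: [-0.6, -0.2, -2.3]
grip_width: 0.538
t: 28.9
tool_pos: [0.5953, 0.2615, -0.0052]
tcp_rot: [[1.0, 0.0, 0.0], [0.0, -1.0, -0.0], [0.0, 0.0, -1.0]]
contact_force: [0.1, 0.7, -2.5]
grip_width: 0.543
```

```bash
python3 -m crank '[0,0,2,0,0,0,-1, 0,0,0,0,0,0,-1, 0,0,0,0,0,0,-1]'
python3 -m crank '[0,0,1.5,0,0,0,-1, 0,0,0,0,0,0,-1, 0,0,0,0,0,0,-1]'
```

```text
t: 29.2
tool_pos: [0.5953, 0.2615, -0.0074]
tcp_rot: [[1.0, 0.0, -0.0], [0.0, -1.0, -0.0], [-0.0, 0.0, -1.0]]
contact_force: [-0.2, -0.2, -1.9]
grip_width: 0.541
t: 29.5
tool_pos: [0.5954, 0.2615, -0.0088]
tcp_rot: [[1.0, 0.0, 0.0], [0.0, -1.0, 0.0], [0.0, -0.0, -1.0]]
contact_force: [0.7, 1.1, -2.1]
grip_width: 0.543
```

```bash
python3 -m crank '[0,0,1,0,0,0,-1, 0,0,0,0,0,0,-1, 0,0,0,0,0,0,-1]'
```

```text
t: 29.8
tool_pos: [0.5954, 0.2615, -0.0088]
tcp_rot: [[1.0, 0.0, 0.0], [0.0, -1.0, -0.0], [0.0, 0.0, -1.0]]
contact_force: [-4.2, -1.1, 7.1]
grip_width: 0.546
```

```bash
python3 -m crank '[0,0,-0.5,0,0,0,-1, 0,0,0,0,0,0,0.15, 0,0,0,0,0,0,0.3, 0,0,0,0,0,0,0.5, 0,0,0,0,0,0,1, 0,0,0,0,0,0,1, 0,0,0,0,0,0,1, 0,0,-20,0,0,0,1, 0,0,-40,0,0,0,1, 0,0,-40,0,0,0,1, 0,0,-40,0,0,0,1, 0,0,0,0,0,0,1]'
python3 - <<'E'
from m import *
t=read_camera('top');s=read_camera('scene');print(get_state()['tool_pos'])
W=([0,0,60],[179,70,255]);K=([0,0,0],[179,255,60])
for a in [('top',t,(468,192),26,*K,.036,'ebony'),('scene',s,(254,205),15,*K,.036,'ebony'),('top',t,(468,194),30,*W,.006,'plate')]:
    try: blob(*a)
    except Exception as e: print(a[-1],str(e)[:60])
for c in('top','scene'): print(spot_in(c,'ebony_center')[:1])
h=lambda X,c:[np.round(proj(c,np.array(X)+[.032*np.cos(q),.032*np.sin(q),z]),1) for z in(.006,.036) for q in np.linspace(0,6.28,60)]
for c,o in(('top',(-.002,-.0014,0)),('scene',(.002,.0014,0))):
    P=np.array(h(np.array((.6285,-.2593,0))+o,c));print(c,'pred bbox',P.min(0),P.max(0))
E
```

```text
t: 31.0
tool_pos: [0.5978, 0.2621, 0.1371]
tcp_rot: [[1.0, 0.0, 0.01], [0.0, -1.0, 0.002], [0.01, -0.002, -1.0]]
contact_force: [0.6, 0.2, -0.4]
grip_width: 1.001
[0.59545651 0.26152626 0.1311706 ]
ebony top [ 623.6 -252.2   59.2   69.1] 98
ebony OpenCV(4.12.0) /io/opencv/modules/imgproc/src/shapedescr.cpp
plate top [ 626.4 -260.3   88.9   89.7] 133
[{'bbox': [449.9, 173.6, 489.4, 209.8], 'p': 0.92}]
[{'bbox': [240.5, 197.9, 269.0, 217.5], 'p': 0.86}]
top pred bbox [451.5 172.6] [491.  209.3]
scene pred bbox [240.6 195.1] [267.5 219.4]
```

Shaper released. The ebony's measured place is about (628,-256.5), from both the network boxes and the blob fit. Go and fetch it.

```bash
python3 -m crank '[0,25,0,0,0,0,1, 3,45,0,0,0,0,1, 3,45,0,0,0,0,1, 3,45,0,0,0,0,1, 3,45,0,0,0,0,1, 3,45,0,0,0,0,1, 3,45,0,0,0,0,1, 3,45,0,0,0,0,1, 3,45,0,0,0,0,1, 3,45,0,0,0,0,1, 3,45,0,0,0,0,1, 3,30,0,0,0,0,1]'
python3 -m crank '[2,10,0,0,0,0,1, 0,0,0,0,0,0,1, 0,0,0,0,0,0,1, 0,0,0,0,0,0,1]'
```

```text
t: 32.4
tool_pos: [0.6274, -0.2464, 0.1288]
tcp_rot: [[1.0, -0.002, -0.002], [-0.002, -1.0, 0.001], [-0.002, -0.001, -1.0]]
contact_force: [1.4, -0.1, -0.2]
grip_width: 1.001
t: 32.8
tool_pos: [0.6305, -0.2518, 0.1306]
tcp_rot: [[1.0, 0.002, -0.0], [0.002, -1.0, 0.0], [-0.0, -0.0, -1.0]]
contact_force: [-0.4, 0.0, 0.3]
grip_width: 1.003
```

```bash
python3 -m crank '[-2,5,0,0,0,0,1, 0,0,30,0,0,0,1, 0,0,40,0,0,0,1, 0,0,30,0,0,0,1, 0,0,0,0,0,0,1, 0,0,0,0,0,0,1]' 50
python3 -m crank '[0,0,15,0,0,0,1, 0,0,12,0,0,0,1, 0,0,0,0,0,0,1, 0,0,8,0,0,0,1, 0,0,5,0,0,0,1, 0,0,4,0,0,0,1, 0,0,0,0,0,0,1, 0,0,0,0,0,0,1]'
```

```text
t: 33.4
tool_pos: [0.6287, -0.2585, 0.0318]
tcp_rot: [[1.0, 0.0, 0.001], [0.0, -1.0, -0.0], [0.001, 0.0, -1.0]]
contact_force: [-0.5, -0.3, 1.7]
grip_width: 0.997
t: 34.2
tool_pos: [0.6284, -0.2586, -0.0132]
tcp_rot: [[1.0, 0.0, 0.0], [0.0, -1.0, -0.0], [0.0, 0.0, -1.0]]
contact_force: [-0.1, 0.5, -0.1]
grip_width: 1.001
```

No contact. Close gently and lift.

```bash
python3 -m crank '[0,0,0,0,0,0,0.8, 0,0,0,0,0,0,0.7, 0,0,0,0,0,0,0.6, 0,0,0,0,0,0,0.5, 0,0,0,0,0,0,0.4, 0,0,0,0,0,0,-1, 0,0,0,0,0,0,-1, 0,0,0,0,0,0,-1, 0,0,0,0,0,0,-1]' 50
python3 -m crank '[0,0,-3,0,0,0,-1, 0,0,-5,0,0,0,-1, 0,0,-15,0,0,0,-1, 0,0,-30,0,0,0,-1, 0,0,-40,0,0,0,-1, 0,0,-27,0,0,0,-1, 0,0,0,0,0,0,-1, 0,0,0,0,0,0,-1, 0,0,0,0,0,0,-1]'
python3 - <<'E'
from m import *
s=read_camera('scene');print(get_state()['tool_pos'],get_state()['wrist_torque'])
print(spot_in('scene','ebony_center')[:2])
W=([0,0,60],[179,70,255]);blob('scene',s,(255,213),24,*W,.006,'plate')
p=s[205:219,245:265]; print('plate centre colour',s[210:216,250:260].mean((0,1)))
E
```

```text
t: 35.1
tool_pos: [0.6287, -0.2586, -0.0126]
tcp_rot: [[1.0, 0.0, 0.001], [0.0, -1.0, -0.0], [0.001, 0.0, -1.0]]
contact_force: [-0.9, 1.6, 5.7]
grip_width: 0.724
t: 36.0
tool_pos: [0.6277, -0.2582, 0.1054]
tcp_rot: [[1.0, 0.0, -0.002], [0.0, -1.0, 0.001], [-0.002, -0.001, -1.0]]
contact_force: [-0.6, 0.5, -0.8]
grip_width: 0.73
[ 0.62773662 -0.25818342  0.1052597 ] [0.0527108  0.00372733 0.00778498]
[{'bbox': [234.7, 154.9, 264.1, 175.3], 'p': 0.73}]
plate scene [ 632.5 -259.1   80.4   87.5] 96
plate centre colour [ 94.48333333 118.23333333 130.13333333]
```

Ebony is held and lifted (network box (249,165), plate empty). Carry it to the black pad.

```bash
python3 -m crank '[-6,-20,0,0,0,0,-1, -16,-45,0,0,0,0,-1, -16,-45,0,0,0,0,-1, -16,-45,0,0,0,0,-1, -16,-45,0,0,0,0,-1, -16,-45,0,0,0,0,-1, -16,-45,0,0,0,0,-1, -16,-45,0,0,0,0,-1, -16,-45,0,0,0,0,-1, -16,-45,0,0,0,0,-1, -16,-45,0,0,0,0,-1, -12,-35,0,0,0,0,-1]'
python3 -m crank '[-10,-26,0,0,0,0,-1, -6,-20,0,0,0,0,-1, 0,0,0,0,0,0,-1, 0,0,0,0,0,0,-1, 0,0,0,0,0,0,-1]'
```

```text
t: 37.3
tool_pos: [0.4487, 0.2486, 0.1063]
tcp_rot: [[1.0, 0.001, -0.001], [0.001, -1.0, -0.0], [-0.001, 0.0, -1.0]]
contact_force: [0.8, -0.6, -1.0]
grip_width: 0.727
t: 37.8
tool_pos: [0.4346, 0.2916, 0.1064]
tcp_rot: [[1.0, -0.001, -0.0], [-0.001, -1.0, -0.0], [-0.0, 0.0, -1.0]]
contact_force: [0.8, 0.1, -1.6]
grip_width: 0.73
```

```bash
python3 -m crank '[-1,-1,20,0,0,0,-1, 0,0,30,0,0,0,-1, 0,0,30,0,0,0,-1, 0,0,20,0,0,0,-1, 0,0,10,0,0,0,-1, 0,0,4,0,0,0,-1, 0,0,2,0,0,0,-1, 0,0,0,0,0,0,-1, 0,0,0,0,0,0,-1]'
python3 -m crank '[0,0,1,0,0,0,-1, 0,0,0.5,0,0,0,-1, 0,0,0,0,0,0,-1, 0,0,0,0,0,0,-1]'
```

```text
t: 38.7
tool_pos: [0.4338, 0.2936, -0.0085]
tcp_rot: [[1.0, 0.0, 0.001], [0.0, -1.0, 0.001], [0.001, -0.001, -1.0]]
contact_force: [0.0, -0.2, -1.0]
grip_width: 0.727
t: 39.1
tool_pos: [0.4333, 0.2935, -0.0108]
tcp_rot: [[1.0, 0.0, 0.0], [0.0, -1.0, 0.0], [0.0, -0.0, -1.0]]
contact_force: [-0.6, -0.8, -0.9]
grip_width: 0.731
```

```bash
python3 -m crank '[0,0,1.5,0,0,0,-1, 0,0,0,0,0,0,-1, 0,0,0,0,0,0,-1]'
python3 -m crank '[0,0,1,0,0,0,-1, 0,0,0,0,0,0,-1, 0,0,0,0,0,0,-1]'
```

```text
t: 39.4
tool_pos: [0.4333, 0.2935, -0.0123]
tcp_rot: [[1.0, 0.0, -0.0], [0.0, -1.0, -0.0], [-0.0, 0.0, -1.0]]
contact_force: [0.3, 0.7, -1.4]
grip_width: 0.729
t: 39.7
tool_pos: [0.4334, 0.2935, -0.0126]
tcp_rot: [[1.0, 0.0, 0.0], [0.0, -1.0, 0.0], [0.0, -0.0, -1.0]]
contact_force: [-3.3, -1.7, 6.7]
grip_width: 0.735
```

Contact. Release, rise and clear the view.

```bash
python3 -m crank '[0,0,-0.5,0,0,0,-1, 0,0,0,0,0,0,0.55, 0,0,0,0,0,0,0.7, 0,0,0,0,0,0,1, 0,0,0,0,0,0,1, 0,0,0,0,0,0,1, 0,0,-20,0,0,0,1, 0,0,-40,0,0,0,1, 0,0,-40,0,0,0,1, 0,0,-40,0,0,0,1, 0,0,0,0,0,0,1]'
python3 -m crank '[0,30,-20,0,0,0,1, -5,45,-20,0,0,0,1, -10,45,-20,0,0,0,1, -10,45,-20,0,0,0,1, -10,45,0,0,0,0,1, -10,45,0,0,0,0,1, -10,20,0,0,0,0,1, 0,0,0,0,0,0,1, 0,0,0,0,0,0,1, 0,0,0,0,0,0,1]'
python3 - <<'E'
from m import *
s=read_camera('scene');t=read_camera('top')
B=([105,120,40],[130,255,255]);R=([0,190,60],[6,255,255]);Y=([20,170,60],[34,255,255]);K=([0,0,0],[179,255,60])
for a in [('scene',s,(369,344),18,*Y,.042,'shaper'),('top',t,(190,203),17,*Y,.042,'shaper'),('top',t,(502,300),30,*B,.006,'blue'),]:
    try: blob(*a)
    except Exception as e: print(a[-1],str(e)[:60])
for c in('scene','top'):
  for n in 'ferrule_block_center tip_dish_center ebony_center shaper_center sander_center chalk_center'.split(): print(c,n,[(np.round(d['bbox'],1),round(d['p'],2)) for d in spot_in(c,n)[:1]])
cv2.imwrite('pics/end.png',np.vstack([cv2.resize(s[140:400,220:500],(560,380))[:, :],cv2.resize(t[130:340,140:540],(560,220))]))
E
```

```text
t: 40.8
tool_pos: [0.4356, 0.2945, 0.1323]
tcp_rot: [[1.0, 0.0, 0.009], [0.0, -1.0, 0.004], [0.009, -0.004, -1.0]]
contact_force: [-0.0, 0.2, 0.0]
grip_width: 0.999
t: 41.8
tool_pos: [0.3786, 0.0196, 0.2067]
tcp_rot: [[1.0, 0.001, -0.0], [0.001, -1.0, 0.0], [-0.0, -0.0, -1.0]]
contact_force: [0.9, 0.6, -0.5]
grip_width: 1.003
shaper scene [599.2 266.4  49.5  54.9] 120
shaper top [598.1 261.   52.6  57.8] 109
blue top [ 424.1 -319.9   85.1   86.6] 130
scene ferrule_block_center []
scene tip_dish_center [(array([255.1, 267.4, 285.2, 296.9]), 0.58)]
scene ebony_center [(array([434.2, 312.5, 473.5, 349.1]), 0.86)]
scene shaper_center [(array([336.2, 232.6, 353. , 260.3]), 0.71)]
scene sander_center [(array([337.2, 229.5, 350.9, 260.4]), 0.73)]
scene chalk_center [(array([312.6, 171. , 321.7, 184.6]), 0.69)]
top ferrule_block_center []
top tip_dish_center [(array([308.6, 141.8, 341.8, 178.2]), 0.75)]
top ebony_center [(array([153.5, 277.1, 191.2, 313.4]), 0.67)]
top shaper_center [(array([174.8, 191.8, 206.9, 223.2]), 0.83)]
top sander_center [(array([326.8, 251.3, 357.1, 274.4]), 0.63)]
top chalk_center [(array([491.7, 292.5, 519.6, 309.4]), 0.89)]
```

View pics/end.png

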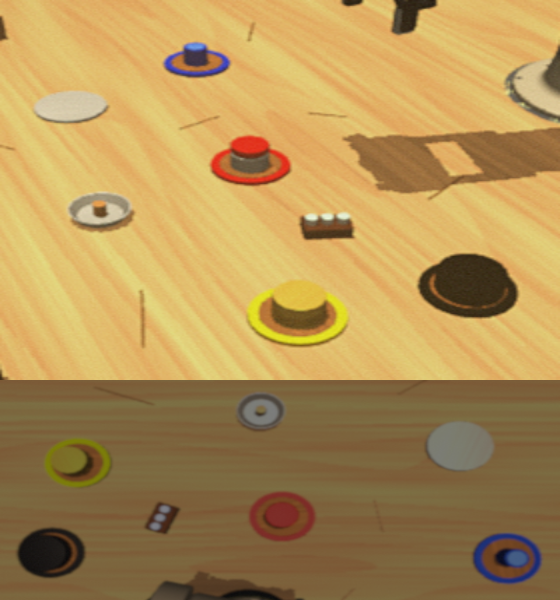

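All four stand upright on their own rings; dish and ferrule block unmoved. Numeric centring check per camera (predicted box if exactly centred vs. detected):

Run:
```python
from h import *
pads={'chalk':(426.2,-318.5,16,34),'shaper':(595.2,260.4,24,36),'ebony':(433.5,292.5,32,30),'sander':(499.4,-17,22,40)}
for c,sg in(('scene',1),('top',-1)):
    read_camera(c)
    for n,(x,y,r,h) in pads.items():
        X=np.array([x+2*sg,y+1.4*sg,0])/1e3
        P=np.array([proj(c,X+[r/1e3*np.cos(q),r/1e3*np.sin(q),z]) for z in(.006,.006+h/1e3) for q in np.linspace(0,6.28,60)])
        d=spot_in(c,n+'_center'); 
        if d:
            b=np.array(d[0]['bbox']);e=np.r_[P.min(0),P.max(0)]
            v=(b[:2]+b[2:])/2;w=(e[:2]+e[2:])/2
            print(c,n,'box diff',np.round(b-e,1),'mm off',np.round(1e3*(at(c,v,.02)-at(c,w,.02))[:2],1))
```

```text
scene chalk box diff [-0.5 -2.4 -1.2 -0.4] mm off [-1.  -7.9]
scene shaper box diff [-1.9  1.2  1.2 -3.4] mm off [-0.7 -2.5]
scene ebony box diff [-0.2  2.6  2.2 -2.6] mm off [-1.7  0.9]
scene sander box diff [ 1.8  3.5 -1.1  1.3] mm off [3.2 8.1]
top chalk box diff [-0.5 -3.4 -1.1 -0.3] mm off [3.4 1.4]
top shaper box diff [-3.6 -3.2 -3.9  0.5] mm off [2.5 7.1]
top ebony box diff [-2.3  3.1 -3.6  0.6] mm off [-3.4  5.3]
top sander box diff [-1.8  0.8  4.3  1.1] mm off [-1.8 -2.3]
```

The differences are at detector noise level, and no offset is confirmed by both cameras. Handing in.

```bash
python3 -c "
from cell import *;print(get_state()['t'],get_state()['contact_force']);print(close_job())"
```

```text
43.0 [-0.60251185  0.37844023 -0.23023659]
the job is handed in; nothing more can be done
None
```

I put all four tools back upright on their own rings (chalk on blue, sander on red, shaper on yellow, ebony on black) and handed the job in at 43 s. The arm was clear of everything.

**What went wrong on the way:**
- The first shaper grasp closed on nothing, and the pile did not move. The pictures showed the real fingertips about 25 mm higher than the reported position. I allowed for that, and the second grasp and the ebony grasp were firm.
- The chalk and sander had already been placed by then. They were gripped only near their tops, but both stayed upright and landed centred.

**Last checks:**
- **Final pictures:** both cameras show every tool upright and inside its ring, the plate empty, and the dish and ferrule block where they were.
- **Forces:** the highest I read was about 14 N, when setting the chalk down.
- **Centring:** this check was noisy. Single detections were 2–8 mm off centre, with no offset that both cameras agreed on. The arm's release positions were within about 2 mm of the measured pad centres.
- **Missed by the network:** it did not find the ferrule block in the last round, and in the scene view it mistook the sander for the shaper. I confirmed both by eye.

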